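Dry-fit a cable end bell on a panel connector

TASK

Set the cable end bell on the round connector standing in the holding block, so that its locking screw can be fitted. First swing the block's clamp lever down shut over the connector's flange; then screw the end bell, which is already started on its thread, clockwise all the way down until it bottoms out, and back it off a quarter turn. Keep it gripped at that setting: the program finishes with the gripper still holding the end bell, the lever still shut, the connector still fully seated in the block and the other things on the bench left where they are.

Things in the scene. Friction and masses are not known exactly. Their poses are not given: they have to be found in the camera images.
- nest_block: Connector holding block fixed to the bench: aluminium, 112 x 90 x 37 mm, on a steel foot plate 150 x 108 mm. Origin: centre of the underside, on the vertical axis shared with the connector and the end bell. x points from the lever's grip towards its hinge (roughly away from the robot), z up. A square pocket 3 mm deep, its floor 34 mm above the bench, takes the connector's flange.
- clamp_lever (a joint): Hinge of the clamp lever, rad. 0: shut, level over the flange; positive: swung up (stop at 1.75). Starts at 1.0 to 1.5. Steel yoke, arms 9 mm wide passing 24 mm either side of the axis, clear of the end bell, tops 46.5 mm above the bench when shut; then a black grip 42 long x 17 wide x 14 mm thick. Stiff hinge, stays where left: 2 to 3 N on the grip moves it. Shut, it holds the flange down.
- lever_grip (a point): Centre of the upper face of the lever's black grip (looks up when shut, away from the robot when open), 128 mm from the hinge axis along the lever and 7 mm above its mid-plane. Shut, the grip reaches out from the block's -x end, its upper face 49.5 mm above the bench.
- lever_hinge (a point): Middle of the lever's hinge axis, at the far side of the block: block x +42 mm, 42.5 mm above the bench; the axis runs along the block's y. Only the friction of this hinge keeps the lever shut: pulling the connector up with more than about 8 N lifts it.
- connector: Steel square-flange connector, 160 g, standing loose in the nest, nose down, thread up. Origin: centre of the flange's underside (34 mm above the bench when seated), z up. Flange 58 x 58 x 4 mm, kept from turning by the square pocket; above it a round body 37 mm in diameter up to the shoulder, 24 mm above the origin, where the end bell bottoms out.
- end_bell: Aluminium end bell started on the connector's thread. Origin: centre of its lower rim, 58.5 mm above the bench when bottomed out; z up, x along the two parallel saddle bars (26 mm long) of the cable clamp on its top, 39 mm above the origin. Grip the knurled collar: 40 mm in diameter, 0 to 22 mm above the origin. Screws down clockwise seen from above, 3 mm per turn.
- bell_turn (a joint): Angle of the end bell on its thread, rad. 0: bottomed out, a dead stop; positive: unscrewed (counter-clockwise seen from above), rising 0.48 mm per rad. Starts at 2.2 to 3.6 and stays where it is left; thread drag about 0.06 N m. A grip of some 30 N turns it and slips on the collar at the stop.
- spare_bell: Another end bell of the same kind standing loose on the bench (not on a connector); leave it. Origin: centre of its underside.
- spare_shell: Another connector, without end bell, standing loose on the bench, 58 mm high, flange 58 mm; leave it. Origin: centre of its underside.
- solder_reel: Reel of solder with flat round ends, 60 mm in diameter, 54 mm high; leave it. Origin: centre of its underside.
- flux_bottle: Glass jar with red lid, 60 mm in diameter, 105 mm high; leave it. Origin: centre of its underside.
- coupling_ring: Steel ring, 48 mm outside, 16 mm high, lying flat; leave it. Origin: centre of its underside.
- hex_key: L-shaped hex key, 80 mm long, 6 mm thick, lying flat; leave it. Origin: on the bench under the middle of its long leg.
- screwdriver: Screwdriver 190 mm long, lying; leave it. Origin near its middle, on the bench.
Things that resemble listed ones, but are neither listed nor needed, are in the scene too. Leave any pink or yellow look-alike of the connector alone.

How it is judged:
On the way, in this order (a step that is already met when the one before it is completed fails the run):
1. the clamp lever is shut over the seated connector (value of joint clamp_lever below 0.08 rad and z of connector in the frame of nest_block between 0.0325 and 0.0365 m), for 0.2 s.
2. the end bell is screwed down until it bottoms out, with the lever shut (value of joint bell_turn below 0.07 rad and value of joint clamp_lever below 0.08 rad), for 0.1 s.
At the end, for the whole second after the job is handed in: The end bell stands a quarter turn (within 15 degrees) back from its stop, still, and is gripped by the fingers with more than 4 N; the lever is shut (within 0.08 rad) and the connector fully seated (within 2.5 mm in height, 4 mm sideways, upright) in the block (all of step 1 and value of joint bell_turn between 1.31 and 1.83 rad and contact force between the fingers and end_bell above 4 N and angular speed of end_bell below 0.15 rad/s and linear speed of end_bell below 0.02 m/s and horizontal distance between connector and nest_block below 0.004 m and angle between connector's own z axis and vertical below 0.06 rad); the arm keeps its last pose, push and grip.
It fails at once if another thing on the bench is moved more than 30 mm (distance of any of spare_bell, spare_shell, solder_reel, flux_bottle, coupling_ring, hex_key, screwdriver from where it was at the start of the episode above 0.03 m).
It also fails if it takes over 61 s, if anything falls off the work surface, if the arm or the gripper's body presses on something with over 40 N, if the wrist force passes 120 N, or if a joint passes its speed limit or range.

ROBOT

A 6-joint arm with a two-finger parallel gripper is mounted at the origin on the work surface. World frame = base frame: x ahead of the robot, y to its left, z up, the work surface at z = 0. Lengths are in m, angles in rad, forces in N, time in s.
With the tool pointing down it reaches from about 0.35 to 0.975 m from the base axis. Payload 4.9 kg.
Tool frame: the origin (TCP) lies midway between the tips of the shut fingers; the grasp point (between the pads) lies manip.tcp_to_grasp behind it (manip.tcp_to_grasp is the distance from the TCP to the grasp point, in m); z points along the fingers, y is the line along which they close (so a half turn about z gives the same grasp; the last joint's range is limited). The gripper opens to 85 mm and grips with 20 to 120 N. Pads are 22 mm wide; open, the fingers measure 114 mm over their backs; the gripper's body (76 mm by 85 mm) begins 54 mm behind the grasp point. The pads swing forward as they close: fully open they stand 13 mm farther back than shut.
Start: joints at [0.988, 0.053, 1.613, -0, 1.476, -0.119], TCP at [0.28, 0.559, 0.193] pointing down, gripper open.
Joint ranges: [-3.01, 3.01], [-1.01, 2.22], [0.06, 2.58], [-1.02, 4.17], [0.09, 2.62], [-3.14, 3.14]. Speed limits (rad/s): [2.57, 2.57, 3.14, 3.14, 3.14, 3.14].

INTERFACE

Orientations are given as a unit quaternion [w, x, y, z].
In Python, from plant import manip, grab_frame, calibration, job_done gives the robot as it stands.
- The arm moves only by the tool send_rows, never from a script. Its argument "rows" is a list of rows, each an object of numbers: "x", "y", "z": the shift along the tool's x, y, z normalised to -1 to 1, where 1 is 15 cm; "wx", "wy", "wz": the turn, a rotation vector about the tool's x, y, z normalised to -1 to 1, where 1 is pi/4 rad; "hand": the opening, from -1 (shut) to 1 (fully open). In form: [{"x": .., "y": .., "z": .., "wx": .., "wy": .., "wz": .., "hand": ..}, ...]. A call has exactly 10 rows; each row shifts and turns the commanded pose from where the row before left it, along the tool's axes as they then stand; what a row does not reach is not made up. A row lasts 1/12 s, in which the tool goes at most 41.7 mm and 7.16 degrees, less where a joint would pass 70% of its speed; a pose out of reach is approached as far as the arm can. A call with a number of a shift or a turn outside -1 to 1 is refused whole. A call with a gripper value outside its range is refused whole. The fingers move at their own pace and stop on an object; the grip force is fixed at half the most. Time passes only in rows, so rows that do not move let the fingers close, or fill a call up. It gives the time, the measured TCP pose, the force, the opening and the grip force at its end, in the units of the state.
- manip.state(): the state, without advancing time (a new reading comes with each control period).
- grab_frame(name): name is "scene" or "top"; returns the picture (384x512x3 uint8, blue, green, red); there is no depth.
- calibration(name): a dict with "camera_matrix" (3x3 intrinsics, pixels), "R" (3x3) and "t" (3): a world point X has camera coordinates R X + t. Camera axes: x right, y down, z forward; pixel columns grow to the right and rows downward; lengths in m; the calibration is good to about 2 mm. A picture is of the moment at which its call begins. calibration takes no time and is no camera call.
- job_done(): hands the job in; it is judged then, once.
The state is a dict: "time": time; "joint_pos": joint angles; "joint_vel": joint speeds; "joint_efforts": joint torques, N m; "tool_pos": TCP position; "tool_rot": TCP orientation; "contact_force": force on the tool from outside, world axes, zero at the start; "ft_torque": the same for the moment, N m; "gripper_width": opening from 0.0 (shut) to 1.0 (fully open); "grasp_force": force on a finger pad.
Only numpy, scipy, OpenCV 4.12 (cv2) and the standard library are available. Lean on these libraries where they do the work, as an engineer would, in place of code of your own. Each camera call takes 0.05 s, during which the arm holds its last target. There are 200 camera calls.

## Working session

There is one attempt and no reset: what is moved stays moved. The work goes in short steps, Python scripts to look and compute and a tool call to move; the robot and the scene stay as the last step left them, time stands still between calls to the robot, and variables do not carry over. Pictures are saved under pics/ and viewed, at most 10 in all, crops included, and the job is handed in when it is done.

Besides the shell and the picture viewer there is one more tool, called after "Call:" in YAML: its name, and indented under it one key for each argument. send_rows: Moves the arm, as the interface text tells. Scaled input: -1 to 1 covers 15 cm each way for a shift and pi/4 rad each way for a turn. Its arguments: {"type":"object","properties":{"rows":{"type":"array","items":{"type":"object","properties":{"x":{"type":"number","minimum":-1,"maximum":1},"y":{"type":"number","minimum":-1,"maximum":1},"z":{"type":"number","minimum":-1,"maximum":1},"wx":{"type":"number","minimum":-1,"maximum":1},"wy":{"type":"number","minimum":-1,"maximum":1},"wz":{"type":"number","minimum":-1,"maximum":1},"hand":{"type":"number"}}}}},"required":["rows"]}

```bash
mkdir -p pics; ls
python3 - <<'E'
from plant import manip, grab_frame, calibration
import cv2
print(manip.state(), manip.tcp_to_grasp)
for n in ("scene","top"):
    cv2.imwrite(f"pics/{n}0.png",grab_frame(n)); c=calibration(n); print(n,c)
E
```

```text
pics
{'time': 0.0, 'joint_pos': array([ 9.87991316e-01,  5.33574415e-02,  1.61431955e+00, -9.51347295e-06,
        1.47600955e+00, -1.18995430e-01]), 'joint_vel': array([-0.00228565,  0.00034561,  0.00103682, -0.0006213 ,  0.00065986,
       -0.00083857]), 'joint_efforts': array([-1.84864402e-04, -3.93715024e+01, -3.70163620e+01, -1.52499656e-04,
        7.28278115e-03, -5.42493879e-06]), 'tool_pos': array([0.27920134, 0.55836882, 0.19154749]), 'tool_rot': array([-3.55434146e-04,  2.29831170e-01,  9.73229951e-01, -9.84776099e-04]), 'contact_force': array([-0.1242151 ,  0.40943563, -0.49170678]), 'ft_torque': array([-0.03664771, -0.02498343,  0.07180585]), 'grasp_force': 0.0, 'gripper_width': 0.9961789504991246} 0.0187
scene {'camera_matrix': array([[462.62822684,   0.        , 254.21903388],
       [  0.        , 462.62822684, 205.95395681],
       [  0.        ,   0.        ,   1.        ]]), 'R': array([[-0.85877048,  0.51235919, -0.00115385],
       [ 0.28707113,  0.47929506, -0.82937712],
       [-0.42438595, -0.71257582, -0.55868798]]), 't': array([ 0.49765321, -0.08017206,  1.34230248])}
top {'camera_matrix': array([[448.02108764,   0.        , 257.45006538],
       [  0.        , 448.02108764, 186.78950604],
       [  0.        ,   0.        ,   1.        ]]), 'R': array([[ 0.01218943, -0.99992245,  0.00255281],
       [-0.99362119, -0.01239877, -0.11208566],
       [ 0.11210862, -0.00117027, -0.99369527]]), 't': array([-0.06682644,  0.55366417,  1.10169473])}
```

View pics/scene0.png

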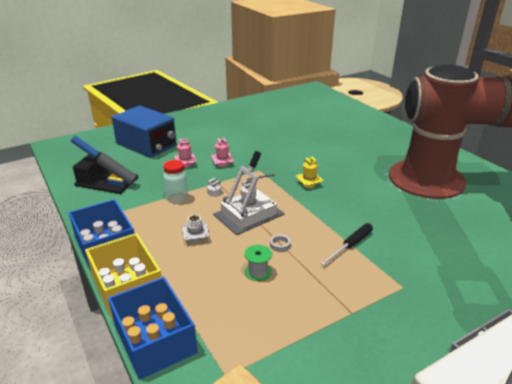

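View pics/top0.png

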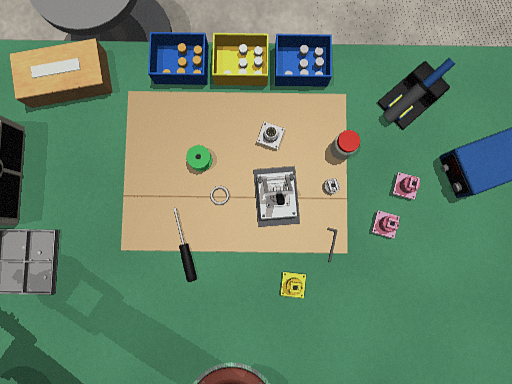

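The top view shows the block at about (277,195), the spare shell at (270,135), the jar at (347,143), the spare bell at (332,187) and the reel at (199,158). In the scene view the lever stands open, with its black grip at (254,160).

Run:
```python
import cv2,numpy as np
a=cv2.imread("pics/top0.png")[155:235,235:325]; b=cv2.imread("pics/scene0.png")[140:240,205:295]
a=cv2.resize(a,(400,356),interpolation=cv2.INTER_CUBIC); b=cv2.resize(b,(360,400),interpolation=cv2.INTER_CUBIC)
o=np.zeros((400,780,3),np.uint8); o[:356,:400]=a; o[:,410:770]=b
cv2.imwrite("pics/crop1.png",o)
```

```text
(no output)
```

View pics/crop1.png

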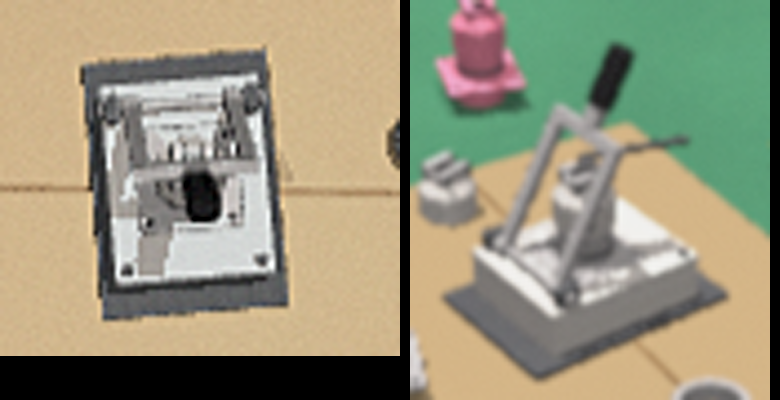

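The crop's left half shows the foot plate corners (crop px) at (82,65), (266,48), (288,304) and (104,320), and the block top's near corners at about (113,287) and (278,272). In the right half the grip runs from about (620,47) at its end to (600,108) at its base.

```bash
cat > h.py <<'E'
import numpy as np
from plant import calibration
def ray(n,uv,z):
    c=calibration(n); R,t=c["R"],c["t"]; d=R.T@np.linalg.solve(c["camera_matrix"],[*uv,1]); o=-R.T@t
    return o+d*(z-o[2])/d[2]
def proj(n,X):
    c=calibration(n); p=c["camera_matrix"]@(c["R"]@np.asarray(X)+c["t"]); return p[:2]/p[2]
E
python3 - <<'E'
from h import *
from scipy.optimize import least_squares as ls
s=400/90
P=lambda u,v:np.array([235+u/s-.5,155+v/s-.5])
# body coords (x away,y left): far-left...
obs=[((75,54,.006),P(82,65)),((75,-54,.006),P(266,48)),((-75,-54,.006),P(288,304)),((-75,54,.006),P(104,320)),
((-56,45,.037),P(115,287)),((-56,-45,.037),P(278,272))]
def W(p,b):
    c,q=np.cos(p[2]),np.sin(p[2]); x,y=b[0]/1e3,b[1]/1e3
    return np.array([p[0]+c*x-q*y,p[1]+q*x+c*y,b[2]])
for k in (obs,obs[:4]):
    r=ls(lambda p:np.concatenate([proj("top",W(p,b))-o for b,o in k]),[.55,-.1,0]); print(r.x,r.fun.round(1))
p=r.x
# lever angle
for th in np.arange(.9,1.6,.1):
    f=lambda d,h:W(p,((.042-d*np.cos(th)-h*np.sin(th)*-1)*1e3,0,.0425+d*np.sin(th)+h*np.cos(th)))
    print(round(th,2),*[proj(n,f(d,0)).round(1) for n in("top","scene") for d in (.107,.149)], f(.128,.007).round(3))
print("obs scene end",(205+210/4,140+47/4),"base",(205+190/4,140+108/4),"top grip centre",P(203,197))
for n,uv,z in (("shell",(270,135),.05),("sparebell",(332,187),.04),("jar",(347,141),.105),("reel",(199,157),.054),("ring",(220,195),.016),("key",(332,240),.003)): print(n,ray("top",uv,z).round(3))
E
```

```text
[ 0.53417937 -0.10850836  0.09708803] [-0.1 -0.1 -0.1  0.2  0.4  0.3 -0.2  0.3  0.4 -0.5 -0.4 -0.2]
[ 0.53464563 -0.10846024  0.09617138] [-0.1 -0.3 -0.1  0.1  0.4  0.1 -0.2  0.1]
0.9 [279.4 201.5] [281.2 212. ] [255.3 168.6] [263.9 153.7] [ 0.503 -0.112  0.147]
1.0 [279.2 197.5] [280.9 206.3] [252.4 167.4] [259.9 151.9] [ 0.513 -0.111  0.154]
1.1 [278.9 193.3] [280.5 200.2] [249.3 166.6] [255.6 150.6] [ 0.525 -0.109  0.16 ]
1.2 [278.6 188.8] [280.1 193.8] [246.  166.2] [251.  149.8] [ 0.537 -0.108  0.164]
1.3 [278.3 184.2] [279.7 187.2] [242.5 166.2] [246.1 149.7] [ 0.549 -0.107  0.168]
1.4 [277.9 179.6] [279.1 180.4] [238.9 166.6] [241.  150.1] [ 0.562 -0.106  0.17 ]
1.5 [277.5 174.9] [278.6 173.6] [235.2 167.4] [235.8 151.2] [ 0.574 -0.105  0.171]
obs scene end (257.5, 151.75) base (252.5, 167.0) top grip centre [280.175 198.825]
shell [ 0.684 -0.09   0.05 ]
sparebell [ 0.555 -0.247  0.04 ]
jar [ 0.659 -0.273  0.105]
reel [0.625 0.087 0.054]
ring [0.534 0.035 0.016]
key [ 0.423 -0.252  0.003]
```

Call:
send_rows:
  rows:
    - {"z": -0.04,"wz": -0.143,"hand": -1}
    - {"z": -0.04,"wz": -0.143,"hand": -1}
    - {"z": -0.04,"wz": -0.143,"hand": -1}
    - {"z": -0.04,"wz": -0.143,"hand": -1}
    - {"z": -0.04,"wz": -0.144,"hand": -1}
    - {"x": -0.062,"y": -0.184,"hand": -1}
    - {"x": -0.062,"y": -0.184,"hand": -1}
    - {"x": -0.062,"y": -0.184,"hand": -1}
    - {"x": -0.062,"y": -0.184,"hand": -1}
    - {"x": -0.062,"y": -0.184,"hand": -1}

```text
invalid input at $.rows[0]: expected keys x, y, z, wx, wy, wz, hand
```

Call:
send_rows:
  rows:
    - {"x": -0.062,"y": -0.184,"hand": -1}
    - {"x": -0.062,"y": -0.184,"hand": -1}
    - {"x": -0.062,"y": -0.184,"hand": -1}
    - {"x": -0.062,"y": -0.184,"hand": -1}
    - {"x": -0.062,"y": -0.184,"hand": -1}
    - {"x": -0.062,"y": -0.184,"hand": -1}
    - {"x": -0.062,"y": -0.184,"hand": -1}
    - {"x": -0.062,"y": -0.184,"hand": -1}
    - {"x": -0.062,"y": -0.184,"hand": -1}
    - {"x": -0.062,"y": -0.184,"hand": -1}

```text
invalid input at $.rows[0]: expected keys x, y, z, wx, wy, wz, hand
```

Call:
send_rows:
  rows:
    - {"x": -0.062,"y": -0.184,"hand": -1}
    - {"x": -0.062,"y": -0.184,"hand": -1}
    - {"x": -0.062,"y": -0.184,"hand": -1}
    - {"x": -0.062,"y": -0.184,"hand": -1}
    - {"x": -0.062,"y": -0.184,"hand": -1}
    - {"x": -0.062,"y": -0.184,"hand": -1}
    - {"x": -0.062,"y": -0.184,"hand": -1}
    - {"x": -0.062,"y": -0.184,"hand": -1}
    - {"x": -0.062,"y": -0.184,"hand": -1}
    - {"x": -0.062,"y": -0.184,"hand": -1}

```text
invalid input at $.rows[0]: expected keys x, y, z, wx, wy, wz, hand
```

Call:
send_rows:
  rows:
    - {"x": 0,"y": 0,"z": -0.04,"wx": 0,"wy": 0,"wz": -0.143,"hand": -1}
    - {"x": 0,"y": 0,"z": -0.04,"wx": 0,"wy": 0,"wz": -0.143,"hand": -1}
    - {"x": 0,"y": 0,"z": -0.04,"wx": 0,"wy": 0,"wz": -0.143,"hand": -1}
    - {"x": 0,"y": 0,"z": -0.04,"wx": 0,"wy": 0,"wz": -0.143,"hand": -1}
    - {"x": 0,"y": 0,"z": -0.04,"wx": 0,"wy": 0,"wz": -0.144,"hand": -1}
    - {"x": -0.062,"y": -0.184,"z": 0,"wx": 0,"wy": 0,"wz": 0,"hand": -1}
    - {"x": -0.062,"y": -0.184,"z": 0,"wx": 0,"wy": 0,"wz": 0,"hand": -1}
    - {"x": -0.062,"y": -0.184,"z": 0,"wx": 0,"wy": 0,"wz": 0,"hand": -1}
    - {"x": -0.062,"y": -0.184,"z": 0,"wx": 0,"wy": 0,"wz": 0,"hand": -1}
    - {"x": -0.062,"y": -0.184,"z": 0,"wx": 0,"wy": 0,"wz": 0,"hand": -1}

```text
time: 0.93
tool_pos: [0.3395, 0.4248, 0.2221]
tool_rot: [-0.0, -0.05, 0.999, -0.0]
contact_force: [1.0, -0.6, 0.3]
gripper_width: 0.002
grasp_force: 0.0
```

Call:
send_rows:
  rows:
    - {"x": -0.062,"y": -0.184,"z": 0,"wx": 0,"wy": 0,"wz": 0,"hand": -1}
    - {"x": -0.062,"y": -0.184,"z": 0,"wx": 0,"wy": 0,"wz": 0,"hand": -1}
    - {"x": -0.062,"y": -0.184,"z": 0,"wx": 0,"wy": 0,"wz": 0,"hand": -1}
    - {"x": -0.062,"y": -0.184,"z": 0,"wx": 0,"wy": 0,"wz": 0,"hand": -1}
    - {"x": -0.062,"y": -0.184,"z": 0,"wx": 0,"wy": 0,"wz": 0,"hand": -1}
    - {"x": -0.062,"y": -0.184,"z": 0,"wx": 0,"wy": 0,"wz": 0,"hand": -1}
    - {"x": -0.062,"y": -0.184,"z": 0,"wx": 0,"wy": 0,"wz": 0,"hand": -1}
    - {"x": -0.062,"y": -0.184,"z": 0,"wx": 0,"wy": 0,"wz": 0,"hand": -1}
    - {"x": -0.062,"y": -0.184,"z": 0,"wx": 0,"wy": 0,"wz": 0,"hand": -1}
    - {"x": -0.062,"y": -0.184,"z": 0,"wx": 0,"wy": 0,"wz": 0,"hand": -1}

```text
time: 1.77
tool_pos: [0.4592, 0.1593, 0.2223]
tool_rot: [-0.0, -0.049, 0.999, -0.0]
contact_force: [0.5, 0.1, -0.8]
gripper_width: 0.001
grasp_force: 0.0
```

Call:
send_rows:
  rows:
    - {"x": -0.062,"y": -0.184,"z": 0,"wx": 0,"wy": 0,"wz": 0,"hand": -1}
    - {"x": -0.062,"y": -0.184,"z": 0,"wx": 0,"wy": 0,"wz": 0,"hand": -1}
    - {"x": -0.062,"y": -0.184,"z": 0,"wx": 0,"wy": 0,"wz": 0,"hand": -1}
    - {"x": -0.062,"y": -0.184,"z": 0,"wx": 0,"wy": 0,"wz": 0,"hand": -1}
    - {"x": -0.062,"y": -0.184,"z": 0,"wx": 0,"wy": 0,"wz": 0,"hand": -1}
    - {"x": -0.062,"y": -0.184,"z": 0,"wx": 0,"wy": 0,"wz": 0,"hand": -1}
    - {"x": -0.062,"y": -0.184,"z": 0,"wx": 0,"wy": 0,"wz": 0,"hand": -1}
    - {"x": -0.062,"y": -0.184,"z": 0,"wx": 0,"wy": 0,"wz": 0,"hand": -1}
    - {"x": -0.062,"y": -0.184,"z": 0,"wx": 0,"wy": 0,"wz": 0,"hand": -1}
    - {"x": 0,"y": 0,"z": 0,"wx": 0,"wy": 0,"wz": 0,"hand": -1}

```text
time: 2.6
tool_pos: [0.5677, -0.0823, 0.2218]
tool_rot: [-0.0, -0.047, 0.999, -0.001]
contact_force: [-0.7, -0.8, -0.4]
gripper_width: 0.002
grasp_force: 0.0
```

Call:
send_rows:
  rows:
    - {"x": 0,"y": -0.152,"z": 0,"wx": 0,"wy": 0,"wz": 0,"hand": -1}
    - {"x": 0,"y": 0,"z": 0.12,"wx": 0,"wy": 0,"wz": 0,"hand": -1}
    - {"x": 0,"y": 0,"z": 0.12,"wx": 0,"wy": 0,"wz": 0,"hand": -1}
    - {"x": 0,"y": 0,"z": 0.12,"wx": 0,"wy": 0,"wz": 0,"hand": -1}
    - {"x": 0,"y": 0,"z": 0.12,"wx": 0,"wy": 0,"wz": 0,"hand": -1}
    - {"x": 0.09,"y": 0,"z": 0,"wx": 0,"wy": 0,"wz": 0,"hand": -1}
    - {"x": 0.09,"y": 0,"z": 0,"wx": 0,"wy": 0,"wz": 0,"hand": -1}
    - {"x": 0.09,"y": 0,"z": 0,"wx": 0,"wy": 0,"wz": 0,"hand": -1}
    - {"x": 0.058,"y": 0,"z": 0.033,"wx": 0,"wy": 0,"wz": 0,"hand": -1}
    - {"x": 0.058,"y": 0,"z": 0.033,"wx": 0,"wy": 0,"wz": 0,"hand": -1}

```text
time: 3.43
tool_pos: [0.5109, -0.1064, 0.1406]
tool_rot: [0.0, -0.049, 0.999, 0.0]
contact_force: [-0.1, -0.5, -0.4]
gripper_width: 0.002
grasp_force: 0.0
```

Run:
```python
from plant import grab_frame,manip
import cv2
a=grab_frame("scene")[110:250,190:330]; b=grab_frame("top")[130:240,220:330]
import numpy as np
cv2.imwrite("pics/s2.png",np.hstack([cv2.resize(a,(400,400),interpolation=2),cv2.resize(b,(400,400),interpolation=2)]))
print(manip.state()["joint_pos"],manip.state()["contact_force"])
```

```text
[-3.48359212e-01 -1.58319534e-01  1.90650593e+00  5.72432989e-07
  1.39603118e+00 -2.01736537e+00] [ 0.29503776  0.08931955 -0.58798689]
```

View pics/s2.png

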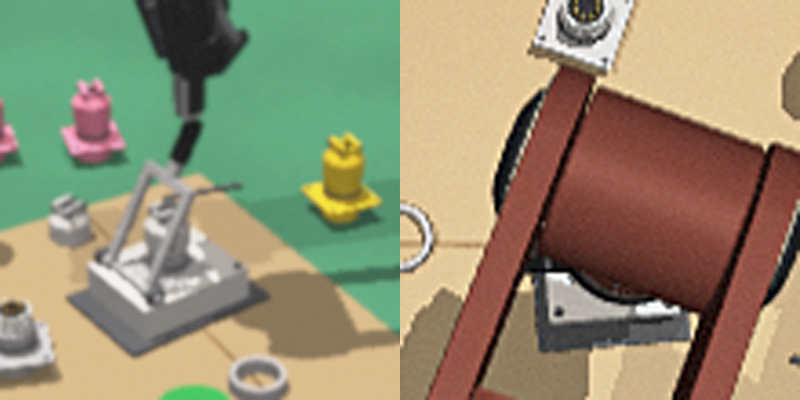

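Run:
```python
from h import *
for X in ((.511,-.106,.141),(.500,-.107,.141),(.511,-.106,.16),(.511,-.106,.20)):
    p=proj("scene",X); print(X,p.round(1),((p-[190,110])*2.857).round(0))
px,py,w=.5343,-.1085,.097
for th in (.7,.8,.9,1.,1.1):
  for d in (.107,.149):
    b=.042-d*np.cos(th); z=.0425+d*np.sin(th); p=proj("scene",(px+b*np.cos(w),py+b*np.sin(w),z)); print(th,d,((p-[190,110])*2.857).round(0))
```

```text
(0.511, -0.106, 0.141) [256.  164.2] [189. 155.]
(0.5, -0.107, 0.141) [259.7 162.9] [199. 151.]
(0.511, -0.106, 0.16) [256.  157.3] [189. 135.]
(0.511, -0.106, 0.2) [256.  142.2] [189.  92.]
0.7 0.107 [201. 177.]
0.7 0.149 [231. 139.]
0.8 0.107 [194. 172.]
0.8 0.149 [222. 131.]
0.9 0.107 [187. 167.]
0.9 0.149 [211. 125.]
1.0 0.107 [179. 164.]
1.0 0.149 [200. 119.]
1.1 0.107 [170. 162.]
1.1 0.149 [188. 116.]
```

Run:
```python
from plant import grab_frame
import cv2,numpy as np
a=grab_frame("scene")[120:200,220:290]; 
o=cv2.imread("pics/scene0.png")[120:200,220:290]
cv2.imwrite("pics/s3.png",np.hstack([cv2.resize(i,(399,456),interpolation=2) for i in (o,a)]))
```

```text
(no output)
```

View pics/s3.png

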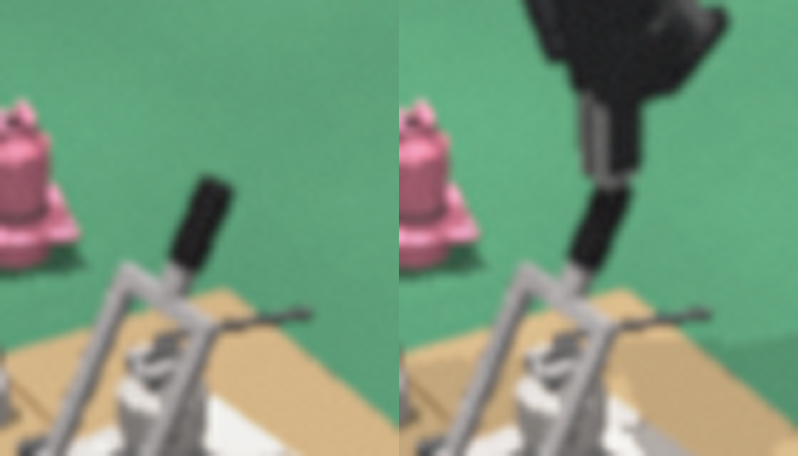

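The right half is the current view. The lever has not moved, and the finger tips end at about full-image (256.5,152). The reported TCP should project to (256,164), so the two disagree. I'll move the hand clear to where both cameras see it and check.

Call:
send_rows:
  rows:
    - {"x": 0,"y": 0,"z": -0.25,"wx": 0,"wy": 0,"wz": 0,"hand": -1}
    - {"x": 0,"y": 0,"z": -0.25,"wx": 0,"wy": 0,"wz": 0,"hand": -1}
    - {"x": 0,"y": 0.19,"z": 0,"wx": 0,"wy": 0,"wz": 0,"hand": -1}
    - {"x": 0,"y": 0.19,"z": 0,"wx": 0,"wy": 0,"wz": 0,"hand": -1}
    - {"x": 0,"y": 0.19,"z": 0,"wx": 0,"wy": 0,"wz": 0,"hand": -1}
    - {"x": 0,"y": 0.19,"z": 0,"wx": 0,"wy": 0,"wz": 0,"hand": -1}
    - {"x": 0,"y": 0.19,"z": 0,"wx": 0,"wy": 0,"wz": 0,"hand": -1}
    - {"x": 0,"y": 0.19,"z": 0,"wx": 0,"wy": 0,"wz": 0,"hand": -1}
    - {"x": 0,"y": 0.19,"z": 0,"wx": 0,"wy": 0,"wz": 0,"hand": -1}
    - {"x": 0,"y": 0.19,"z": 0,"wx": 0,"wy": 0,"wz": 0,"hand": -1}

```text
time: 4.42
tool_pos: [0.4893, 0.1219, 0.2163]
tool_rot: [0.0, -0.049, 0.999, 0.0]
contact_force: [0.6, -0.5, -0.2]
gripper_width: -0.0
grasp_force: 0.0
```

Call:
send_rows:
  rows:
    - {"x": 0,"y": 0.19,"z": 0,"wx": 0,"wy": 0,"wz": 0,"hand": -1}
    - {"x": 0,"y": 0.19,"z": 0,"wx": 0,"wy": 0,"wz": 0,"hand": -1}
    - {"x": 0,"y": 0.19,"z": 0,"wx": 0,"wy": 0,"wz": 0,"hand": -1}
    - {"x": 0,"y": 0.19,"z": 0.1,"wx": 0,"wy": 0,"wz": 0,"hand": -1}
    - {"x": 0,"y": 0.19,"z": 0.1,"wx": 0,"wy": 0,"wz": 0,"hand": -1}
    - {"x": 0,"y": 0.19,"z": 0.1,"wx": 0,"wy": 0,"wz": 0,"hand": -1}
    - {"x": 0,"y": 0.19,"z": 0.1,"wx": 0,"wy": 0,"wz": 0,"hand": -1}
    - {"x": 0,"y": 0,"z": 0.1,"wx": 0,"wy": 0,"wz": 0,"hand": -1}
    - {"x": 0,"y": 0,"z": 0,"wx": 0,"wy": 0,"wz": 0,"hand": -1}
    - {"x": 0,"y": 0,"z": 0,"wx": 0,"wy": 0,"wz": 0,"hand": -1}

```text
time: 5.25
tool_pos: [0.4689, 0.3189, 0.14]
tool_rot: [-0.001, -0.05, 0.999, -0.001]
contact_force: [0.7, 0.3, 0.1]
gripper_width: -0.002
grasp_force: 0.0
```

Run:
```python
from plant import grab_frame,manip
from h import *
import cv2
s=manip.state(); print(s["tool_pos"],s["contact_force"])
X=s["tool_pos"]; out=[]
for n in("scene","top"):
    im=grab_frame(n); cv2.imwrite(f"pics/c_{n}.png",im); p=proj(n,X); u,v=(int(p[0])-50,int(p[1])-70); u,v=max(u,0),max(v,0)
    print(n,p,u,v); out.append(cv2.resize(im[v:v+110,u:u+100],(400,440),interpolation=2))
cv2.imwrite("pics/s4.png",np.hstack(out))
```

```text
[0.4689384  0.31885416 0.13995808] [0.66828954 0.28145659 0.06623473]
scene [396.75199046 256.30517852] 346 186
top [ 89.87226244 216.84380094] 39 146
```

View pics/s4.png

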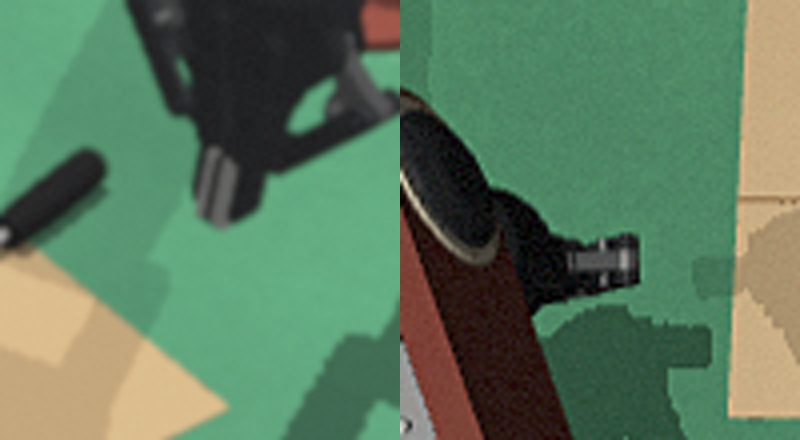

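Run:
```python
from h import *
from scipy.optimize import least_squares as ls
for ob in (((402.5,240),(96.5,211)),((402.5,238.5),(97.5,211)),((402,240),(95,211))):
    r=ls(lambda X:np.r_[proj("scene",X)-ob[0],proj("top",X)-ob[1]],[.47,.32,.14]); print(r.x.round(4),r.fun.round(2),(r.x-[.4689,.3189,.14]).round(4))
```

```text
[0.4671 0.3073 0.1677] [-7.07  0.51 -6.07  6.18] [-0.0018 -0.0116  0.0277]
[0.4663 0.3052 0.1693] [-7.47  0.53 -6.39  6.51] [-0.0026 -0.0137  0.0293]
[0.4684 0.3087 0.1693] [-6.35  0.46 -5.46  5.56] [-0.0005 -0.0102  0.0293]
```

Run:
```python
from h import *
for n,t,z,s in (("ring",(220,195),.016,(280,242)),("reel",(199,157),.054,(258,254)),("jar",(347,141),.105,(174,166)),("shell",(270,135),.058,(194,220)),("handle end",(193,281),.015,(372,226)),("bin corner blue",(150,82),.0,(0,0)),("yellow foot",(293,286),.01,(310,181))):
    X=ray("top",t,z); p=proj("scene",X); print(n,X.round(3),p.round(1),"obs",s)
print(proj("scene",(0,0,0)),proj("top",(0,0,0)))
p=(.5343,-.1085,.097); c,s_=np.cos(.097),np.sin(.097)
for b in ((75,54),(75,-54),(-75,-54),(-75,54)):
    print(b,proj("scene",(p[0]+(c*b[0]-s_*b[1])/1e3,p[1]+(s_*b[0]+c*b[1])/1e3,.006)).round(1))
```

```text
ring [0.534 0.035 0.016] [278.8 238.8] obs (280, 242)
reel [0.625 0.087 0.054] [256.8 251. ] obs (258, 254)
jar [ 0.659 -0.273  0.105] [173.9 164. ] obs (174, 166)
shell [ 0.682 -0.09   0.058] [197.  216.4] obs (194, 220)
handle end [0.317 0.099 0.015] [367.3 224.6] obs (372, 226)
bin corner blue [0.836 0.23  0.   ] [196.8 357.6] obs (0, 0)
yellow foot [ 0.307 -0.152  0.01 ] [309.1 180.1] obs (310, 181)
[425.73657728 178.3224383 ] [230.27406747 411.94554553]
(75, 54) [235.5 233.1]
(75, -54) [211.7 212.5]
(-75, -54) [258.5 193.9]
(-75, 54) [283.6 212. ]
```

Run:
```python
from h import *
import cv2
for n,(u0,u1,v0,v1) in (("scene",(385,420,210,262)),("top",(70,105,196,226))):
    im=cv2.imread(f"pics/c_{n}.png")[v0:v1,u0:u1].astype(int); g=im[...,1]-np.maximum(im[...,0],im[...,2]); br=im.sum(2)//3
    print(n,u0,v0)
    for k,(a,b) in enumerate(zip(g,br)):
        print(v0+k,"".join("." if x>18 else ("#" if y<60 else "o") for x,y in zip(a,b)))
```

```text
scene 385 210
210 ..#################################
211 ..#################################
212 ...################################
213 ...###############################.
214 ....o#############################.
215 ........#########################..
216 .........########################..
217 ..........#######################..
218 ..........#######################..
219 ..........########################o
220 ..........o########################
221 ...........########################
222 ...........########################
223 ...........##ooo###################
224 ...........#ooooo##################
225 ...........#ooooooo################
226 ..........o#ooooooo################
227 ..........o#ooo#oooo###############
228 ..........#oooooooooo###########o..
229 ..........#ooooooooo########..o....
230 ..........#ooo#ooooo#######o.......
231 .........o#ooo#ooooo#######........
232 .........ooooo#ooooo#######........
233 .........ooooo#ooooo######o........
234 .........oooooooooo#######.........
235 ..........ooo#ooooo#######.........
236 ..........ooo#ooooo#######.........
237 ..
[... 1504 characters left out ...]
####oo###oo###......
209 ###########o#ooooooooooooooo#......
210 ###########o#ooooooooooooooo#......
211 ###########o#ooooooooooooooo#......
212 ###########o#ooooooooooooooo#......
213 ########################oo###......
214 ####################o####o###......
215 ###################oo####o###......
216 ###################oo########......
217 ###################o#######........
218 #######################............
219 ###################................
220 ############o......................
221 ###########........................
222 #####..............................
223 ####..............#..o.............
224 ###.............o........o.........
225 ##.................................
```

Run:
```python
from h import *
for z in (.12,.14,.16,.18,.2): print(z,"scene centre",ray("scene",(401,237.5),z).round(4),"top edge",ray("top",(98.5,211),z).round(4))
```

```text
0.12 scene centre [0.3995 0.266  0.12  ] top edge [0.4835 0.3071 0.12  ]
0.14 scene centre [0.4215 0.2828 0.14  ] top edge [0.4824 0.3    0.14  ]
0.16 scene centre [0.4435 0.2996 0.16  ] top edge [0.4813 0.2929 0.16  ]
0.18 scene centre [0.4655 0.3164 0.18  ] top edge [0.4802 0.2859 0.18  ]
0.2 scene centre [0.4875 0.3332 0.2   ] top edge [0.4792 0.2788 0.2   ]
```

Both cameras put the finger tips well above the reported TCP height. A gentle touch on the free bench here will settle the height.

Call:
send_rows:
  rows:
    - {"x": 0,"y": 0,"z": 0.15,"wx": 0,"wy": 0,"wz": 0,"hand": -1}
    - {"x": 0,"y": 0,"z": 0.15,"wx": 0,"wy": 0,"wz": 0,"hand": -1}
    - {"x": 0,"y": 0,"z": 0.15,"wx": 0,"wy": 0,"wz": 0,"hand": -1}
    - {"x": 0,"y": 0,"z": 0.15,"wx": 0,"wy": 0,"wz": 0,"hand": -1}
    - {"x": 0,"y": 0,"z": 0.06,"wx": 0,"wy": 0,"wz": 0,"hand": -1}
    - {"x": 0,"y": 0,"z": 0.06,"wx": 0,"wy": 0,"wz": 0,"hand": -1}
    - {"x": 0,"y": 0,"z": 0.03,"wx": 0,"wy": 0,"wz": 0,"hand": -1}
    - {"x": 0,"y": 0,"z": 0.03,"wx": 0,"wy": 0,"wz": 0,"hand": -1}
    - {"x": 0,"y": 0,"z": 0,"wx": 0,"wy": 0,"wz": 0,"hand": -1}
    - {"x": 0,"y": 0,"z": 0,"wx": 0,"wy": 0,"wz": 0,"hand": -1}

```text
time: 6.18
tool_pos: [0.4702, 0.3191, 0.0249]
tool_rot: [0.001, -0.049, 0.999, 0.0]
contact_force: [0.6, -0.1, 0.7]
gripper_width: -0.0
grasp_force: 0.0
```

Run:
```python
from plant import grab_frame,manip
from h import *
import cv2
X=manip.state()["tool_pos"]; print(X)
for n in("scene","top"): cv2.imwrite(f"pics/d_{n}.png",grab_frame(n)); print(n,proj(n,X).round(1))
for n,(u0,u1,v0,v1) in (("scene",(385,425,240,305)),("top",(80,120,196,240))):
    im=cv2.imread(f"pics/d_{n}.png")[v0:v1,u0:u1].astype(int); g=im[...,1]-np.maximum(im[...,0],im[...,2]); br=im.sum(2)//3
    print(n,u0,v0)
    for k,(a,b) in enumerate(zip(g,br)):
        if k%2==0: print(v0+k,"".join("." if x>18 else ("#" if y<60 else "o") for x,y in zip(a,b)))
```

```text
[0.47015804 0.31910061 0.02488789]
scene [386.3 302. ]
top [106.7 218.4]
scene 385 240
240 ######################################..
242 #####################################...
244 ####################################o...
246 ####################################....
248 ####################################....
250 ####################################o...
252 #################################oo##...
254 #################################oo#o...
256 #################################ooo....
258 #################################oooo...
260 ############################oo###ooooo..
262 ########################o......o##ooooo.
264 ######################........o####ooooo
266 #####################........oooo####ooo
268 ####################........oooo####oooo
270 ####################.....############oo#
272 o#######################################
274 ooooo################################o..
276 ooooooo#########################oo......
278 ooooooooo###############o...............
280 ooo#ooooo#######o##o....................
282 oooooooo######o.........................
284 oooooooo######.....
[... 772 characters left out ...]
####.............oo#.....
210 oo##########################o####o###...
212 #ooo#o#ooo############oooooooooooooo#...
214 ###oooooo#############oooooooooooooo#...
216 #################################o###...
218 ############################oo#######...
220 #################################.#.....
222 #####################..##..............#
224 ################......................#.
226 ###############.......o.................
228 ################..................o.....
230 #################...o....o..............
232 #################.......................
234 #################.......................
236 ##################......................
238 ###################.....................
```

Call:
send_rows:
  rows:
    - {"x": 0,"y": 0,"z": 0.03,"wx": 0,"wy": 0,"wz": 0,"hand": -1}
    - {"x": 0,"y": 0,"z": 0.03,"wx": 0,"wy": 0,"wz": 0,"hand": -1}
    - {"x": 0,"y": 0,"z": 0.03,"wx": 0,"wy": 0,"wz": 0,"hand": -1}
    - {"x": 0,"y": 0,"z": 0.02,"wx": 0,"wy": 0,"wz": 0,"hand": -1}
    - {"x": 0,"y": 0,"z": 0.02,"wx": 0,"wy": 0,"wz": 0,"hand": -1}
    - {"x": 0,"y": 0,"z": 0.015,"wx": 0,"wy": 0,"wz": 0,"hand": -1}
    - {"x": 0,"y": 0,"z": 0.015,"wx": 0,"wy": 0,"wz": 0,"hand": -1}
    - {"x": 0,"y": 0,"z": 0,"wx": 0,"wy": 0,"wz": 0,"hand": -1}
    - {"x": 0,"y": 0,"z": 0,"wx": 0,"wy": 0,"wz": 0,"hand": -1}
    - {"x": 0,"y": 0,"z": 0,"wx": 0,"wy": 0,"wz": 0,"hand": -1}

```text
time: 7.12
tool_pos: [0.4696, 0.3188, 0.0001]
tool_rot: [0.0, -0.049, 0.999, 0.0]
contact_force: [0.1, -0.2, -0.3]
gripper_width: 0.005
grasp_force: 0.0
```

Run:
```python
from plant import grab_frame,manip
from h import *
import cv2
s=manip.state();X=s["tool_pos"]; print(X,s["contact_force"])
for n in("scene","top"): cv2.imwrite(f"pics/e_{n}.png",grab_frame(n)); print(n,proj(n,X).round(1))
for n,(u0,u1,v0,v1) in (("scene",(365,405,270,320)),("top",(85,125,200,230))):
    im=cv2.imread(f"pics/e_{n}.png")[v0:v1,u0:u1].astype(int); g=im[...,1]-np.maximum(im[...,0],im[...,2]); br=im.sum(2)//3
    print(n,u0,v0)
    for k,(a,b) in enumerate(zip(g,br)):
        if k%2==0: print(v0+k,"".join("." if x>18 else ("#" if y<60 else "o") for x,y in zip(a,b)))
```

```text
[4.69604277e-01 3.18839962e-01 7.76207897e-05] [ 0.14151506 -0.21365375 -0.30909625]
scene [384.4 310.7]
top [109.9 219.1]
scene 365 270
270 ooooooooooo#############################
272 ooooooooooo#############################
274 ooooooooooooo###########################
276 ooooooooooooooooo#####################o.
278 oooooooooooooooooo####################..
280 oooooooooooooooooo####################..
282 ooooooooooooooooooo#####################
284 ooooooooooooooooooooooo#################
286 oooooooooooooooooooooooooo##############
288 ooooooooooooooooooooooooooo#############
290 ooooooooooooooooooooooooooo######oo####o
292 oooooooooooooooooooooooooo######o.......
294 oooooooooooooooooooo#ooooo######........
296 ooooooooooooooooooooooooo#####o.........
298 oooooooooooooooooooooooooo#o............
300 ooooooooooooooo.....oooo................
302 oooooooooo......o.......................
304 ooooooo.................................
306 ooo................o....................
308 ..................oo....................
310 ....................o...................
312 ........................................
314 ........................................
316 ........................................
318 ........................................
top 85 200
200 ########..............................oo
202 ############..........................oo
204 ##############........................oo
206 ################......................oo
208 #################.....................oo
210 o####################.....oo####o##...oo
212 oooo######################oo###ooo#...oo
214 ##ooooooo#############oooooooooooo#..ooo
216 ######################oooooooo#ooo#..ooo
218 ###########################o####o##..ooo
220 ###########################o#######.#ooo
222 ##########################......##..#ooo
224 ################...............##..#.ooo
226 ###############.................#..##ooo
228 ###############..................####ooo
```

Call:
send_rows:
  rows:
    - {"x": 0,"y": 0,"z": 0.015,"wx": 0,"wy": 0,"wz": 0,"hand": -1}
    - {"x": 0,"y": 0,"z": 0.015,"wx": 0,"wy": 0,"wz": 0,"hand": -1}
    - {"x": 0,"y": 0,"z": 0.015,"wx": 0,"wy": 0,"wz": 0,"hand": -1}
    - {"x": 0,"y": 0,"z": 0.015,"wx": 0,"wy": 0,"wz": 0,"hand": -1}
    - {"x": 0,"y": 0,"z": 0.01,"wx": 0,"wy": 0,"wz": 0,"hand": -1}
    - {"x": 0,"y": 0,"z": 0,"wx": 0,"wy": 0,"wz": 0,"hand": -1}
    - {"x": 0,"y": 0,"z": 0,"wx": 0,"wy": 0,"wz": 0,"hand": -1}
    - {"x": 0,"y": 0,"z": 0,"wx": 0,"wy": 0,"wz": 0,"hand": -1}
    - {"x": 0,"y": 0,"z": 0,"wx": 0,"wy": 0,"wz": 0,"hand": -1}
    - {"x": 0,"y": 0,"z": 0,"wx": 0,"wy": 0,"wz": 0,"hand": -1}

```text
time: 8.05
tool_pos: [0.4696, 0.3188, -0.0104]
tool_rot: [0.0, -0.049, 0.999, 0.0]
contact_force: [-0.3, 0.6, -0.3]
gripper_width: 0.001
grasp_force: 0.0
```

Call:
send_rows:
  rows:
    - {"x": 0,"y": 0,"z": 0.015,"wx": 0,"wy": 0,"wz": 0,"hand": -1}
    - {"x": 0,"y": 0,"z": 0.015,"wx": 0,"wy": 0,"wz": 0,"hand": -1}
    - {"x": 0,"y": 0,"z": 0.015,"wx": 0,"wy": 0,"wz": 0,"hand": -1}
    - {"x": 0,"y": 0,"z": 0.01,"wx": 0,"wy": 0,"wz": 0,"hand": -1}
    - {"x": 0,"y": 0,"z": 0.01,"wx": 0,"wy": 0,"wz": 0,"hand": -1}
    - {"x": 0,"y": 0,"z": 0,"wx": 0,"wy": 0,"wz": 0,"hand": -1}
    - {"x": 0,"y": 0,"z": 0,"wx": 0,"wy": 0,"wz": 0,"hand": -1}
    - {"x": 0,"y": 0,"z": 0,"wx": 0,"wy": 0,"wz": 0,"hand": -1}
    - {"x": 0,"y": 0,"z": 0,"wx": 0,"wy": 0,"wz": 0,"hand": -1}
    - {"x": 0,"y": 0,"z": 0,"wx": 0,"wy": 0,"wz": 0,"hand": -1}

```text
time: 8.88
tool_pos: [0.4695, 0.3188, -0.0202]
tool_rot: [0.0, -0.049, 0.999, 0.0]
contact_force: [-0.4, 0.1, 0.0]
gripper_width: 0.0
grasp_force: 0.0
```

Run:
```python
from plant import grab_frame,manip
from h import *
import cv2
s=manip.state();X=s["tool_pos"]; print(X,s["contact_force"])
out=[]
for n,w in(("scene",(335,245)),("top",(60,165))):
    im=grab_frame(n); cv2.imwrite(f"pics/f_{n}.png",im); p=proj(n,X); print(n,p.round(1),((p-w)*5).round())
    out.append(cv2.resize(im[w[1]:w[1]+90,w[0]:w[0]+80],(400,450),interpolation=2))
cv2.imwrite("pics/s5.png",np.hstack(out))
```

```text
[ 0.46953164  0.31882873 -0.0202151 ] [-0.36851668  0.11435325  0.00955216]
scene [382.9 317.8] [239. 364.]
top [112.5 219.4] [262. 272.]
```

View pics/s5.png

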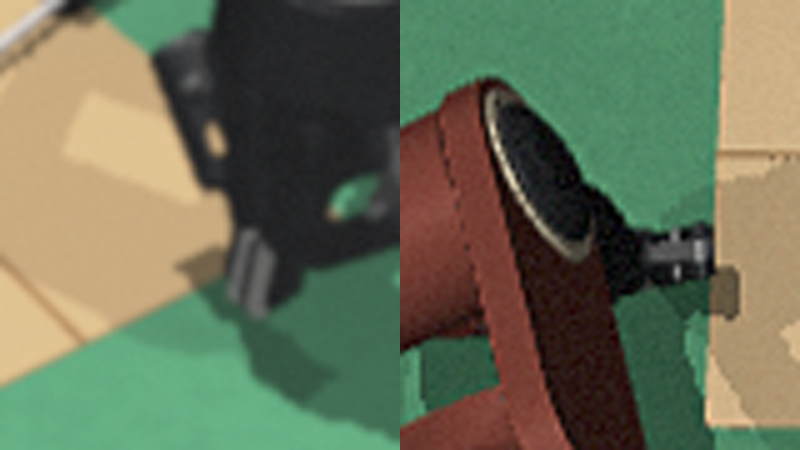

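Run:
```python
from h import *
for z in (0,.01,.02,.03): print(z,"scene near corner",ray("scene",(387,308),z).round(4),"top edge",ray("top",(60+315/5,165+257/5),z).round(4))
```

```text
0 scene near corner [0.4599 0.3161 0.    ] top edge [0.4768 0.2856 0.    ]
0.01 scene near corner [0.4681 0.3223 0.01  ] top edge [0.4764 0.2826 0.01  ]
0.02 scene near corner [0.4763 0.3284 0.02  ] top edge [0.476  0.2796 0.02  ]
0.03 scene near corner [0.4845 0.3346 0.03  ] top edge [0.4756 0.2766 0.03  ]
```

The silhouette in the top view is the outer linkage, not the tip, so the x and y readings agree. The tip (scene (387,308)) is still some 15–25 mm above the bench, and I'll keep going down to find contact.

Call:
send_rows:
  rows:
    - {"x": 0,"y": 0,"z": 0.015,"wx": 0,"wy": 0,"wz": 0,"hand": -1}
    - {"x": 0,"y": 0,"z": 0.015,"wx": 0,"wy": 0,"wz": 0,"hand": -1}
    - {"x": 0,"y": 0,"z": 0.015,"wx": 0,"wy": 0,"wz": 0,"hand": -1}
    - {"x": 0,"y": 0,"z": 0.01,"wx": 0,"wy": 0,"wz": 0,"hand": -1}
    - {"x": 0,"y": 0,"z": 0.01,"wx": 0,"wy": 0,"wz": 0,"hand": -1}
    - {"x": 0,"y": 0,"z": 0,"wx": 0,"wy": 0,"wz": 0,"hand": -1}
    - {"x": 0,"y": 0,"z": 0,"wx": 0,"wy": 0,"wz": 0,"hand": -1}
    - {"x": 0,"y": 0,"z": 0,"wx": 0,"wy": 0,"wz": 0,"hand": -1}
    - {"x": 0,"y": 0,"z": 0,"wx": 0,"wy": 0,"wz": 0,"hand": -1}
    - {"x": 0,"y": 0,"z": 0,"wx": 0,"wy": 0,"wz": 0,"hand": -1}

```text
time: 9.82
tool_pos: [0.4696, 0.3188, -0.03]
tool_rot: [0.0, -0.049, 0.999, 0.0]
contact_force: [0.6, -0.1, 0.7]
gripper_width: -0.0
grasp_force: 0.0
```

Call:
send_rows:
  rows:
    - {"x": 0,"y": 0,"z": 0.01,"wx": 0,"wy": 0,"wz": 0,"hand": -1}
    - {"x": 0,"y": 0,"z": 0.01,"wx": 0,"wy": 0,"wz": 0,"hand": -1}
    - {"x": 0,"y": 0,"z": 0.01,"wx": 0,"wy": 0,"wz": 0,"hand": -1}
    - {"x": 0,"y": 0,"z": 0.01,"wx": 0,"wy": 0,"wz": 0,"hand": -1}
    - {"x": 0,"y": 0,"z": 0.007,"wx": 0,"wy": 0,"wz": 0,"hand": -1}
    - {"x": 0,"y": 0,"z": 0,"wx": 0,"wy": 0,"wz": 0,"hand": -1}
    - {"x": 0,"y": 0,"z": 0,"wx": 0,"wy": 0,"wz": 0,"hand": -1}
    - {"x": 0,"y": 0,"z": 0,"wx": 0,"wy": 0,"wz": 0,"hand": -1}
    - {"x": 0,"y": 0,"z": 0,"wx": 0,"wy": 0,"wz": 0,"hand": -1}
    - {"x": 0,"y": 0,"z": 0,"wx": 0,"wy": 0,"wz": 0,"hand": -1}

```text
time: 10.65
tool_pos: [0.4695, 0.3188, -0.037]
tool_rot: [0.0, -0.049, 0.999, 0.0]
contact_force: [-0.3, -0.1, -1.1]
gripper_width: -0.0
grasp_force: 0.0
```

Call:
send_rows:
  rows:
    - {"x": 0,"y": 0,"z": 0.01,"wx": 0,"wy": 0,"wz": 0,"hand": -1}
    - {"x": 0,"y": 0,"z": 0.01,"wx": 0,"wy": 0,"wz": 0,"hand": -1}
    - {"x": 0,"y": 0,"z": 0.01,"wx": 0,"wy": 0,"wz": 0,"hand": -1}
    - {"x": 0,"y": 0,"z": 0.01,"wx": 0,"wy": 0,"wz": 0,"hand": -1}
    - {"x": 0,"y": 0,"z": 0.007,"wx": 0,"wy": 0,"wz": 0,"hand": -1}
    - {"x": 0,"y": 0,"z": 0,"wx": 0,"wy": 0,"wz": 0,"hand": -1}
    - {"x": 0,"y": 0,"z": 0,"wx": 0,"wy": 0,"wz": 0,"hand": -1}
    - {"x": 0,"y": 0,"z": 0,"wx": 0,"wy": 0,"wz": 0,"hand": -1}
    - {"x": 0,"y": 0,"z": 0,"wx": 0,"wy": 0,"wz": 0,"hand": -1}
    - {"x": 0,"y": 0,"z": 0,"wx": 0,"wy": 0,"wz": 0,"hand": -1}

```text
time: 11.48
tool_pos: [0.4698, 0.319, -0.0386]
tool_rot: [-0.001, -0.05, 0.999, -0.001]
contact_force: [-15.3, -9.3, 36.1]
gripper_width: -0.004
grasp_force: 17.8
```

Contact at a reported z of −38 mm, so true tip height = reading + 38 mm. I'll go back to the lever using that offset.

Call:
send_rows:
  rows:
    - {"x": 0,"y": 0,"z": -0.25,"wx": 0,"wy": 0,"wz": 0,"hand": -1}
    - {"x": 0,"y": 0,"z": -0.25,"wx": 0,"wy": 0,"wz": 0,"hand": -1}
    - {"x": 0,"y": 0,"z": -0.25,"wx": 0,"wy": 0,"wz": 0,"hand": -1}
    - {"x": 0,"y": 0,"z": -0.25,"wx": 0,"wy": 0,"wz": 0,"hand": -1}
    - {"x": 0,"y": 0,"z": -0.25,"wx": 0,"wy": 0,"wz": 0,"hand": -1}
    - {"x": 0,"y": 0,"z": -0.25,"wx": 0,"wy": 0,"wz": 0,"hand": -1}
    - {"x": -0.026,"y": -0.19,"z": 0,"wx": 0,"wy": 0,"wz": 0,"hand": -1}
    - {"x": -0.026,"y": -0.19,"z": 0,"wx": 0,"wy": 0,"wz": 0,"hand": -1}
    - {"x": -0.026,"y": -0.19,"z": 0,"wx": 0,"wy": 0,"wz": 0,"hand": -1}
    - {"x": -0.026,"y": -0.19,"z": 0,"wx": 0,"wy": 0,"wz": 0,"hand": -1}

```text
time: 12.32
tool_pos: [0.4963, 0.2059, 0.1811]
tool_rot: [0.0, -0.05, 0.999, 0.0]
contact_force: [0.4, -0.2, 0.3]
gripper_width: -0.001
grasp_force: 0.0
```

Call:
send_rows:
  rows:
    - {"x": -0.026,"y": -0.193,"z": 0,"wx": 0,"wy": 0,"wz": 0,"hand": -1}
    - {"x": -0.026,"y": -0.193,"z": 0,"wx": 0,"wy": 0,"wz": 0,"hand": -1}
    - {"x": -0.026,"y": -0.193,"z": 0,"wx": 0,"wy": 0,"wz": 0,"hand": -1}
    - {"x": -0.026,"y": -0.193,"z": 0,"wx": 0,"wy": 0,"wz": 0,"hand": -1}
    - {"x": -0.026,"y": -0.193,"z": 0,"wx": 0,"wy": 0,"wz": 0,"hand": -1}
    - {"x": -0.026,"y": -0.193,"z": 0,"wx": 0,"wy": 0,"wz": 0,"hand": -1}
    - {"x": -0.026,"y": -0.193,"z": 0,"wx": 0,"wy": 0,"wz": 0,"hand": -1}
    - {"x": -0.026,"y": -0.193,"z": 0,"wx": 0,"wy": 0,"wz": 0,"hand": -1}
    - {"x": -0.026,"y": -0.193,"z": 0,"wx": 0,"wy": 0,"wz": 0,"hand": -1}
    - {"x": -0.026,"y": -0.193,"z": 0,"wx": 0,"wy": 0,"wz": 0,"hand": -1}

```text
time: 13.15
tool_pos: [0.5635, -0.0788, 0.1807]
tool_rot: [0.0, -0.049, 0.999, 0.0]
contact_force: [0.1, 0.4, -0.1]
gripper_width: -0.001
grasp_force: 0.0
```

Call:
send_rows:
  rows:
    - {"x": -0.028,"y": -0.188,"z": 0,"wx": 0,"wy": 0,"wz": 0,"hand": -1}
    - {"x": 0,"y": 0,"z": 0.12,"wx": 0,"wy": 0,"wz": 0,"hand": -1}
    - {"x": 0,"y": 0,"z": 0.12,"wx": 0,"wy": 0,"wz": 0,"hand": -1}
    - {"x": 0,"y": 0,"z": 0.12,"wx": 0,"wy": 0,"wz": 0,"hand": -1}
    - {"x": 0,"y": 0,"z": 0.12,"wx": 0,"wy": 0,"wz": 0,"hand": -1}
    - {"x": 0.07,"y": 0,"z": 0,"wx": 0,"wy": 0,"wz": 0,"hand": -1}
    - {"x": 0.07,"y": 0,"z": 0,"wx": 0,"wy": 0,"wz": 0,"hand": -1}
    - {"x": 0.07,"y": 0,"z": 0,"wx": 0,"wy": 0,"wz": 0,"hand": -1}
    - {"x": 0.07,"y": 0,"z": 0.01,"wx": 0,"wy": 0,"wz": 0,"hand": -1}
    - {"x": 0.06,"y": 0,"z": 0.03,"wx": 0,"wy": 0,"wz": 0,"hand": -1}

```text
time: 13.98
tool_pos: [0.5206, -0.1106, 0.1053]
tool_rot: [0.003, -0.049, 0.999, -0.001]
contact_force: [3.3, 0.8, -0.4]
gripper_width: 0.001
grasp_force: 1.0
```

Call:
send_rows:
  rows:
    - {"x": 0.056,"y": 0,"z": 0.031,"wx": 0,"wy": 0,"wz": 0,"hand": -1}
    - {"x": 0.056,"y": 0,"z": 0.031,"wx": 0,"wy": 0,"wz": 0,"hand": -1}
    - {"x": 0.056,"y": 0,"z": 0.031,"wx": 0,"wy": 0,"wz": 0,"hand": -1}
    - {"x": 0.038,"y": 0,"z": 0.057,"wx": 0,"wy": 0,"wz": 0,"hand": -1}
    - {"x": 0.038,"y": 0,"z": 0.057,"wx": 0,"wy": 0,"wz": 0,"hand": -1}
    - {"x": 0.038,"y": 0,"z": 0.057,"wx": 0,"wy": 0,"wz": 0,"hand": -1}
    - {"x": 0.038,"y": 0,"z": 0.057,"wx": 0,"wy": 0,"wz": 0,"hand": -1}
    - {"x": 0.028,"y": 0,"z": 0.055,"wx": 0,"wy": 0,"wz": 0,"hand": -1}
    - {"x": 0.028,"y": 0,"z": 0.055,"wx": 0,"wy": 0,"wz": 0,"hand": -1}
    - {"x": 0.028,"y": 0,"z": 0.055,"wx": 0,"wy": 0,"wz": 0,"hand": -1}

```text
time: 14.82
tool_pos: [0.459, -0.116, 0.029]
tool_rot: [-0.0, -0.049, 0.999, 0.0]
contact_force: [1.7, 0.8, 1.0]
gripper_width: 0.003
grasp_force: 0.9
```

Call:
send_rows:
  rows:
    - {"x": 0.028,"y": 0,"z": 0.055,"wx": 0,"wy": 0,"wz": 0,"hand": -1}
    - {"x": 0.011,"y": 0,"z": 0.031,"wx": 0,"wy": 0,"wz": 0,"hand": -1}
    - {"x": 0.011,"y": 0,"z": 0.031,"wx": 0,"wy": 0,"wz": 0,"hand": -1}
    - {"x": 0.011,"y": 0,"z": 0.031,"wx": 0,"wy": 0,"wz": 0,"hand": -1}
    - {"x": 0,"y": 0,"z": 0,"wx": 0,"wy": 0,"wz": 0,"hand": -1}
    - {"x": 0,"y": 0,"z": 0,"wx": 0,"wy": 0,"wz": 0,"hand": -1}
    - {"x": 0,"y": 0,"z": 0,"wx": 0,"wy": 0,"wz": 0,"hand": -1}
    - {"x": 0,"y": 0,"z": 0,"wx": 0,"wy": 0,"wz": 0,"hand": -1}
    - {"x": 0,"y": 0,"z": 0,"wx": 0,"wy": 0,"wz": 0,"hand": -1}
    - {"x": 0,"y": 0,"z": 0,"wx": 0,"wy": 0,"wz": 0,"hand": -1}

```text
time: 15.65
tool_pos: [0.4514, -0.1168, 0.0107]
tool_rot: [0.0, -0.049, 0.999, 0.0]
contact_force: [-6.5, 5.0, 19.1]
gripper_width: -0.002
grasp_force: 9.5
```

The lever is shut: it stopped with the tip at 49 mm, matching the 49.5 mm grip height. Next I lift, open, and move over the bell axis.

Call:
send_rows:
  rows:
    - {"x": 0,"y": 0,"z": -0.18,"wx": 0,"wy": 0,"wz": 0,"hand": -1}
    - {"x": 0,"y": 0,"z": -0.18,"wx": 0,"wy": 0,"wz": 0,"hand": -1}
    - {"x": 0,"y": 0,"z": -0.18,"wx": 0,"wy": 0,"wz": 0,"hand": -1}
    - {"x": 0,"y": 0,"z": -0.18,"wx": 0,"wy": 0,"wz": 0,"hand": 1}
    - {"x": -0.139,"y": 0,"z": 0,"wx": 0,"wy": 0,"wz": 0,"hand": 1}
    - {"x": -0.139,"y": 0,"z": 0,"wx": 0,"wy": 0,"wz": 0,"hand": 1}
    - {"x": -0.139,"y": 0,"z": 0,"wx": 0,"wy": 0,"wz": 0,"hand": 1}
    - {"x": -0.139,"y": 0,"z": 0,"wx": 0,"wy": 0,"wz": 0,"hand": 1}
    - {"x": 0,"y": 0,"z": 0,"wx": 0,"wy": 0,"wz": 0,"hand": 1}
    - {"x": 0,"y": 0,"z": 0,"wx": 0,"wy": 0,"wz": 0,"hand": 1}

```text
time: 16.48
tool_pos: [0.533, -0.1085, 0.1148]
tool_rot: [-0.001, -0.05, 0.999, 0.0]
contact_force: [0.1, 0.5, -0.2]
gripper_width: 0.974
grasp_force: 0.0
```

Run:
```python
from plant import grab_frame,manip
from h import *
import cv2
s=manip.state();X=s["tool_pos"]; print(X,s["joint_pos"].round(3))
d=X[:2]-[.5343,-.1085]; c,q=np.cos(.097),np.sin(.097); print("b,y",(c*d[0]+q*d[1]).round(4),(c*d[1]-q*d[0]).round(4))
im=grab_frame("scene"); cv2.imwrite("pics/g_scene.png",im); w=(200,110)
cv2.imwrite("pics/s6.png",cv2.resize(im[w[1]:w[1]+130,w[0]:w[0]+120],(552,598),interpolation=2))
for z in (.058,.0975,.15): print(((proj("scene",(.5343,-.1085,z))-w)*4.6).round())
```

```text
[ 0.53301113 -0.10851406  0.11482295] [-0.337 -0.078  1.875 -0.     1.346 -2.007]
b,y -0.0013 0.0001
[219. 392.]
[218. 330.]
[217. 243.]
```

View pics/s6.png

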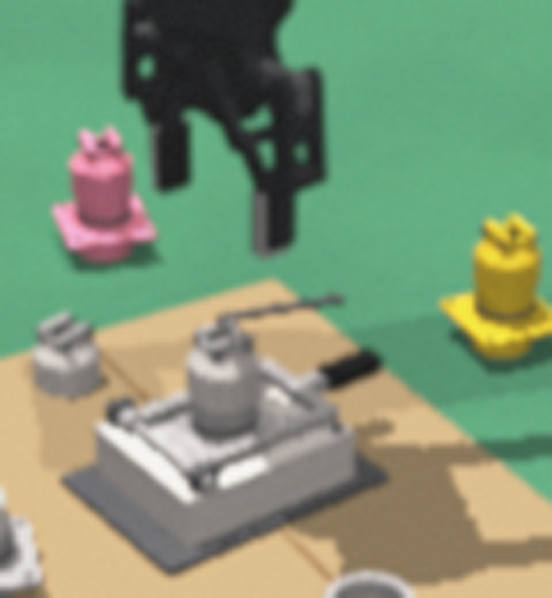

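The lever is shut flat with its grip at (355,368). The finger tips straddle the axis, midpoint about (221,220) against the bell at x≈223. Now I pre-turn the wrist counter-clockwise and descend.

Call:
send_rows:
  rows:
    - {"x": -0.009,"y": 0,"z": 0,"wx": 0,"wy": 0,"wz": 0,"hand": 1}
    - {"x": 0,"y": 0,"z": 0,"wx": 0,"wy": 0,"wz": -0.143,"hand": 1}
    - {"x": 0,"y": 0,"z": 0,"wx": 0,"wy": 0,"wz": -0.143,"hand": 1}
    - {"x": 0,"y": 0,"z": 0,"wx": 0,"wy": 0,"wz": -0.143,"hand": 1}
    - {"x": 0,"y": 0,"z": 0,"wx": 0,"wy": 0,"wz": -0.143,"hand": 1}
    - {"x": 0,"y": 0,"z": 0,"wx": 0,"wy": 0,"wz": -0.143,"hand": 1}
    - {"x": 0,"y": 0,"z": 0,"wx": 0,"wy": 0,"wz": -0.143,"hand": 1}
    - {"x": 0,"y": 0,"z": 0,"wx": 0,"wy": 0,"wz": -0.143,"hand": 1}
    - {"x": 0,"y": 0,"z": 0,"wx": 0,"wy": 0,"wz": -0.143,"hand": 1}
    - {"x": 0,"y": 0,"z": 0,"wx": 0,"wy": 0,"wz": 0,"hand": 1}

```text
time: 17.37
tool_pos: [0.5338, -0.1087, 0.1156]
tool_rot: [-0.0, -0.479, 0.878, 0.0]
contact_force: [-0.3, 0.2, -1.2]
gripper_width: 1.001
grasp_force: 0.0
```

Call:
send_rows:
  rows:
    - {"x": 0,"y": 0,"z": 0.1,"wx": 0,"wy": 0,"wz": 0,"hand": 1}
    - {"x": 0,"y": 0,"z": 0.1,"wx": 0,"wy": 0,"wz": 0,"hand": 1}
    - {"x": 0,"y": 0,"z": 0.1,"wx": 0,"wy": 0,"wz": 0,"hand": 1}
    - {"x": 0,"y": 0,"z": 0.1,"wx": 0,"wy": 0,"wz": 0,"hand": 1}
    - {"x": 0,"y": 0,"z": 0.1,"wx": 0,"wy": 0,"wz": 0,"hand": 1}
    - {"x": 0,"y": 0,"z": 0.06,"wx": 0,"wy": 0,"wz": 0,"hand": 1}
    - {"x": 0,"y": 0,"z": 0.06,"wx": 0,"wy": 0,"wz": 0,"hand": 1}
    - {"x": 0,"y": 0,"z": 0.06,"wx": 0,"wy": 0,"wz": 0,"hand": 1}
    - {"x": 0,"y": 0,"z": 0,"wx": 0,"wy": 0,"wz": 0,"hand": 1}
    - {"x": 0,"y": 0,"z": 0,"wx": 0,"wy": 0,"wz": 0,"hand": 1}

```text
time: 18.2
tool_pos: [0.5344, -0.1085, 0.0135]
tool_rot: [-0.0, -0.478, 0.878, 0.0]
contact_force: [0.6, 0.1, 0.1]
gripper_width: 0.999
grasp_force: 0.0
```

Call:
send_rows:
  rows:
    - {"x": 0,"y": 0,"z": 0,"wx": 0,"wy": 0,"wz": 0,"hand": -1}
    - {"x": 0,"y": 0,"z": 0,"wx": 0,"wy": 0,"wz": 0,"hand": -1}
    - {"x": 0,"y": 0,"z": 0,"wx": 0,"wy": 0,"wz": 0,"hand": -1}
    - {"x": 0,"y": 0,"z": 0,"wx": 0,"wy": 0,"wz": 0,"hand": -1}
    - {"x": 0,"y": 0,"z": 0,"wx": 0,"wy": 0,"wz": 0,"hand": -1}
    - {"x": 0,"y": 0,"z": 0,"wx": 0,"wy": 0,"wz": 0,"hand": -1}
    - {"x": 0,"y": 0,"z": 0,"wx": 0,"wy": 0,"wz": 0,"hand": -1}
    - {"x": 0,"y": 0,"z": 0,"wx": 0,"wy": 0,"wz": 0,"hand": -1}
    - {"x": 0,"y": 0,"z": 0,"wx": 0,"wy": 0,"wz": 0,"hand": -1}
    - {"x": 0,"y": 0,"z": 0,"wx": 0,"wy": 0,"wz": 0,"hand": -1}

```text
time: 19.03
tool_pos: [0.5341, -0.1082, 0.0147]
tool_rot: [-0.001, -0.478, 0.878, 0.001]
contact_force: [-5.1, 2.5, 6.3]
gripper_width: 0.453
grasp_force: 59.6
```

Call:
send_rows:
  rows:
    - {"x": 0,"y": 0,"z": 0.0004,"wx": 0,"wy": 0,"wz": 0.14,"hand": -1}
    - {"x": 0,"y": 0,"z": 0.0004,"wx": 0,"wy": 0,"wz": 0.14,"hand": -1}
    - {"x": 0,"y": 0,"z": 0.0004,"wx": 0,"wy": 0,"wz": 0.14,"hand": -1}
    - {"x": 0,"y": 0,"z": 0.0004,"wx": 0,"wy": 0,"wz": 0.14,"hand": -1}
    - {"x": 0,"y": 0,"z": 0.0004,"wx": 0,"wy": 0,"wz": 0.14,"hand": -1}
    - {"x": 0,"y": 0,"z": 0.0004,"wx": 0,"wy": 0,"wz": 0.14,"hand": -1}
    - {"x": 0,"y": 0,"z": 0.0004,"wx": 0,"wy": 0,"wz": 0.14,"hand": -1}
    - {"x": 0,"y": 0,"z": 0.0004,"wx": 0,"wy": 0,"wz": 0.14,"hand": -1}
    - {"x": 0,"y": 0,"z": 0.0004,"wx": 0,"wy": 0,"wz": 0.14,"hand": -1}
    - {"x": 0,"y": 0,"z": 0.0004,"wx": 0,"wy": 0,"wz": 0.14,"hand": -1}

```text
time: 19.87
tool_pos: [0.5339, -0.1076, 0.0142]
tool_rot: [-0.001, 0.054, 0.999, 0.001]
contact_force: [-5.6, 4.3, 8.3]
gripper_width: 0.449
grasp_force: 59.6
```

Run:
```python
from plant import manip
s=manip.state(); print({k:s[k] for k in("joint_pos","contact_force","ft_torque","gripper_width","grasp_force")})
```

```text
{'joint_pos': array([-3.36192220e-01,  4.63680477e-02,  1.93611116e+00,  1.17510880e-03,
        1.16201071e+00, -1.79978150e+00]), 'contact_force': array([-5.5511552 ,  4.31819466,  8.27928691]), 'ft_torque': array([0.63506664, 0.96520824, 0.08059985]), 'gripper_width': 0.4487150865525424, 'grasp_force': 59.57616448402405}
```

Call:
send_rows:
  rows:
    - {"x": 0,"y": 0,"z": 0.0004,"wx": 0,"wy": 0,"wz": 0.14,"hand": -1}
    - {"x": 0,"y": 0,"z": 0.0004,"wx": 0,"wy": 0,"wz": 0.14,"hand": -1}
    - {"x": 0,"y": 0,"z": 0.0004,"wx": 0,"wy": 0,"wz": 0.14,"hand": -1}
    - {"x": 0,"y": 0,"z": 0.0004,"wx": 0,"wy": 0,"wz": 0.14,"hand": -1}
    - {"x": 0,"y": 0,"z": 0.0004,"wx": 0,"wy": 0,"wz": 0.14,"hand": -1}
    - {"x": 0,"y": 0,"z": 0.0004,"wx": 0,"wy": 0,"wz": 0.14,"hand": -1}
    - {"x": 0,"y": 0,"z": 0.0004,"wx": 0,"wy": 0,"wz": 0.14,"hand": -1}
    - {"x": 0,"y": 0,"z": 0.0004,"wx": 0,"wy": 0,"wz": 0.14,"hand": -1}
    - {"x": 0,"y": 0,"z": 0.0004,"wx": 0,"wy": 0,"wz": 0.14,"hand": -1}
    - {"x": 0,"y": 0,"z": 0.0004,"wx": 0,"wy": 0,"wz": 0.1,"hand": -1}

```text
time: 20.7
tool_pos: [0.5343, -0.1072, 0.0137]
tool_rot: [-0.001, 0.554, 0.832, 0.001]
contact_force: [-4.8, 5.1, 9.0]
gripper_width: 0.452
grasp_force: 59.7
```

Run:
```python
from plant import manip
s=manip.state(); print({k:s[k] for k in("joint_pos","contact_force","ft_torque","gripper_width","grasp_force")})
```

```text
{'joint_pos': array([-0.33580725,  0.04718988,  1.93618901,  0.00225018,  1.16041802,
       -0.73211367]), 'contact_force': array([-4.76219758,  5.14040965,  8.98302459]), 'ft_torque': array([0.87038536, 0.70267928, 0.06471384]), 'gripper_width': 0.4516173552096068, 'grasp_force': 59.70865488052368}
```

Call:
send_rows:
  rows:
    - {"x": 0,"y": 0,"z": 0.0002,"wx": 0,"wy": 0,"wz": 0.08,"hand": -1}
    - {"x": 0,"y": 0,"z": 0.0002,"wx": 0,"wy": 0,"wz": 0.08,"hand": -1}
    - {"x": 0,"y": 0,"z": 0.0002,"wx": 0,"wy": 0,"wz": 0.08,"hand": -1}
    - {"x": 0,"y": 0,"z": 0.0002,"wx": 0,"wy": 0,"wz": 0.08,"hand": -1}
    - {"x": 0,"y": 0,"z": 0.0002,"wx": 0,"wy": 0,"wz": 0.08,"hand": -1}
    - {"x": 0,"y": 0,"z": 0.0002,"wx": 0,"wy": 0,"wz": 0.08,"hand": -1}
    - {"x": 0,"y": 0,"z": 0.0002,"wx": 0,"wy": 0,"wz": 0.08,"hand": -1}
    - {"x": 0,"y": 0,"z": 0.0002,"wx": 0,"wy": 0,"wz": 0.08,"hand": -1}
    - {"x": 0,"y": 0,"z": 0.0002,"wx": 0,"wy": 0,"wz": 0.08,"hand": -1}
    - {"x": 0,"y": 0,"z": 0.0002,"wx": 0,"wy": 0,"wz": 0.08,"hand": -1}

```text
time: 21.53
tool_pos: [0.5346, -0.1072, 0.0134]
tool_rot: [-0.001, 0.784, 0.621, 0.001]
contact_force: [-3.2, 5.9, 7.7]
gripper_width: 0.452
grasp_force: 59.7
```

Run:
```python
from plant import manip
s=manip.state(); print({k:s[k] for k in("joint_pos","contact_force","ft_torque","gripper_width","grasp_force")})
```

```text
{'joint_pos': array([-0.3357239 ,  0.0477219 ,  1.93615388,  0.00246141,  1.15906071,
       -0.10563737]), 'contact_force': array([-3.19530226,  5.88509455,  7.71717495]), 'ft_torque': array([0.89495465, 0.52870071, 0.06604594]), 'gripper_width': 0.4523700621797057, 'grasp_force': 59.68119442462921}
```

Call:
send_rows:
  rows:
    - {"x": 0,"y": 0,"z": 0.0002,"wx": 0,"wy": 0,"wz": 0.05,"hand": -1}
    - {"x": 0,"y": 0,"z": 0.0002,"wx": 0,"wy": 0,"wz": 0.05,"hand": -1}
    - {"x": 0,"y": 0,"z": 0.0002,"wx": 0,"wy": 0,"wz": 0.05,"hand": -1}
    - {"x": 0,"y": 0,"z": 0.0001,"wx": 0,"wy": 0,"wz": 0.05,"hand": -1}
    - {"x": 0,"y": 0,"z": 0.0001,"wx": 0,"wy": 0,"wz": 0.05,"hand": -1}
    - {"x": 0,"y": 0,"z": 0.0001,"wx": 0,"wy": 0,"wz": 0.05,"hand": -1}
    - {"x": 0,"y": 0,"z": 0.0001,"wx": 0,"wy": 0,"wz": 0.05,"hand": -1}
    - {"x": 0,"y": 0,"z": 0.0001,"wx": 0,"wy": 0,"wz": 0.05,"hand": -1}
    - {"x": 0,"y": 0,"z": 0.0001,"wx": 0,"wy": 0,"wz": 0.05,"hand": -1}
    - {"x": 0,"y": 0,"z": 0.0001,"wx": 0,"wy": 0,"wz": 0.05,"hand": -1}

```text
time: 22.37
tool_pos: [0.5335, -0.1074, 0.0132]
tool_rot: [-0.001, 0.888, 0.459, -0.001]
contact_force: [-7.1, 5.4, 10.1]
gripper_width: 0.451
grasp_force: 60.1
```

Run:
```python
from plant import manip
s=manip.state(); print({k:s[k] for k in("joint_pos","contact_force","ft_torque","gripper_width","grasp_force")})
```

```text
{'joint_pos': array([-3.35210362e-01,  4.77385090e-02,  1.93658555e+00, -2.70907069e-04,
        1.16122016e+00,  2.81526884e-01]), 'contact_force': array([-7.08676581,  5.35582293, 10.13541056]), 'ft_torque': array([0.80520283, 1.16185959, 1.97995534]), 'gripper_width': 0.45052362551408676, 'grasp_force': 60.06932973861694}
```

Call:
send_rows:
  rows:
    - {"x": 0,"y": 0,"z": 0,"wx": 0,"wy": 0,"wz": 0.03,"hand": -1}
    - {"x": 0,"y": 0,"z": 0,"wx": 0,"wy": 0,"wz": 0.03,"hand": -1}
    - {"x": 0,"y": 0,"z": 0,"wx": 0,"wy": 0,"wz": 0.03,"hand": -1}
    - {"x": 0,"y": 0,"z": 0,"wx": 0,"wy": 0,"wz": 0,"hand": -1}
    - {"x": 0,"y": 0,"z": 0,"wx": 0,"wy": 0,"wz": 0,"hand": -1}
    - {"x": 0,"y": 0,"z": 0,"wx": 0,"wy": 0,"wz": 0,"hand": -1}
    - {"x": 0,"y": 0,"z": 0,"wx": 0,"wy": 0,"wz": 0,"hand": -1}
    - {"x": 0,"y": 0,"z": 0,"wx": 0,"wy": 0,"wz": 0,"hand": -1}
    - {"x": 0,"y": 0,"z": 0,"wx": 0,"wy": 0,"wz": 0,"hand": -1}
    - {"x": 0,"y": 0,"z": 0,"wx": 0,"wy": 0,"wz": 0,"hand": -1}

```text
time: 23.2
tool_pos: [0.5325, -0.1085, 0.0131]
tool_rot: [-0.001, 0.903, 0.429, -0.003]
contact_force: [-10.5, 1.6, 11.4]
gripper_width: 0.451
grasp_force: 60.3
```

Run:
```python
from plant import manip
s=manip.state(); print({k:s[k] for k in("joint_pos","contact_force","ft_torque","gripper_width","grasp_force")})
```

```text
{'joint_pos': array([-0.33615605,  0.04750699,  1.93697979, -0.00328952,  1.16268762,
        0.34994816]), 'contact_force': array([-10.54939907,   1.57237332,  11.37093574]), 'ft_torque': array([0.25022672, 1.77964266, 1.80593337]), 'gripper_width': 0.4514460570703098, 'grasp_force': 60.34562945365906}
```

Torque saturates at about 1.9 N m, so the bell is on its stop and the grip is slipping. I back off in small steps to find where the torque unloads.

Call:
send_rows:
  rows:
    - {"x": 0,"y": 0,"z": 0,"wx": 0,"wy": 0,"wz": -0.02,"hand": -1}
    - {"x": 0,"y": 0,"z": 0,"wx": 0,"wy": 0,"wz": -0.02,"hand": -1}
    - {"x": 0,"y": 0,"z": 0,"wx": 0,"wy": 0,"wz": -0.02,"hand": -1}
    - {"x": 0,"y": 0,"z": 0,"wx": 0,"wy": 0,"wz": 0,"hand": -1}
    - {"x": 0,"y": 0,"z": 0,"wx": 0,"wy": 0,"wz": 0,"hand": -1}
    - {"x": 0,"y": 0,"z": 0,"wx": 0,"wy": 0,"wz": 0,"hand": -1}
    - {"x": 0,"y": 0,"z": 0,"wx": 0,"wy": 0,"wz": 0,"hand": -1}
    - {"x": 0,"y": 0,"z": 0,"wx": 0,"wy": 0,"wz": 0,"hand": -1}
    - {"x": 0,"y": 0,"z": 0,"wx": 0,"wy": 0,"wz": 0,"hand": -1}
    - {"x": 0,"y": 0,"z": 0,"wx": 0,"wy": 0,"wz": 0,"hand": -1}

```text
time: 24.03
tool_pos: [0.5325, -0.1085, 0.0131]
tool_rot: [-0.001, 0.894, 0.448, -0.003]
contact_force: [-10.0, 2.1, 11.5]
gripper_width: 0.447
grasp_force: 60.3
```

Run:
```python
from plant import manip
s=manip.state(); print({k:s[k] for k in("joint_pos","contact_force","ft_torque","gripper_width","grasp_force")})
```

```text
{'joint_pos': array([-0.33655556,  0.04754398,  1.9369723 , -0.00257624,  1.16263479,
        0.30513857]), 'contact_force': array([-9.99015883,  2.07127233, 11.5476631 ]), 'ft_torque': array([0.20051666, 1.77376964, 0.99335758]), 'gripper_width': 0.44742117929858916, 'grasp_force': 60.323447585105896}
```

Call:
send_rows:
  rows:
    - {"x": 0,"y": 0,"z": -0.0002,"wx": 0,"wy": 0,"wz": -0.104,"hand": -1}
    - {"x": 0,"y": 0,"z": -0.0002,"wx": 0,"wy": 0,"wz": -0.104,"hand": -1}
    - {"x": 0,"y": 0,"z": -0.0002,"wx": 0,"wy": 0,"wz": -0.104,"hand": -1}
    - {"x": 0,"y": 0,"z": -0.0002,"wx": 0,"wy": 0,"wz": -0.104,"hand": -1}
    - {"x": 0,"y": 0,"z": -0.0002,"wx": 0,"wy": 0,"wz": -0.104,"hand": -1}
    - {"x": 0,"y": 0,"z": -0.0002,"wx": 0,"wy": 0,"wz": -0.104,"hand": -1}
    - {"x": 0,"y": 0,"z": -0.0002,"wx": 0,"wy": 0,"wz": -0.104,"hand": -1}
    - {"x": 0,"y": 0,"z": -0.0002,"wx": 0,"wy": 0,"wz": -0.104,"hand": -1}
    - {"x": 0,"y": 0,"z": -0.0002,"wx": 0,"wy": 0,"wz": -0.104,"hand": -1}
    - {"x": 0,"y": 0,"z": -0.0002,"wx": 0,"wy": 0,"wz": -0.104,"hand": -1}

```text
time: 24.87
tool_pos: [0.534, -0.1089, 0.0135]
tool_rot: [-0.001, 0.642, 0.767, -0.001]
contact_force: [-6.7, 0.8, 7.0]
gripper_width: 0.446
grasp_force: 60.0
```

Run:
```python
from plant import manip
s=manip.state(); print({k:s[k] for k in("joint_pos","contact_force","ft_torque","gripper_width","grasp_force")})
```

```text
{'joint_pos': array([-3.37008485e-01,  4.75178529e-02,  1.93614486e+00, -1.32590065e-03,
        1.15950682e+00, -5.12992730e-01]), 'contact_force': array([-6.69677435,  0.80849547,  7.01426994]), 'ft_torque': array([-0.08664973,  0.94180406, -0.00485728]), 'gripper_width': 0.44581202751470733, 'grasp_force': 59.96289610862732}
```

Call:
send_rows:
  rows:
    - {"x": 0,"y": 0,"z": -0.0002,"wx": 0,"wy": 0,"wz": -0.12,"hand": -1}
    - {"x": 0,"y": 0,"z": -0.0002,"wx": 0,"wy": 0,"wz": -0.12,"hand": -1}
    - {"x": 0,"y": 0,"z": -0.0002,"wx": 0,"wy": 0,"wz": -0.12,"hand": -1}
    - {"x": 0,"y": 0,"z": -0.0002,"wx": 0,"wy": 0,"wz": -0.12,"hand": -1}
    - {"x": 0,"y": 0,"z": -0.0002,"wx": 0,"wy": 0,"wz": -0.12,"hand": -1}
    - {"x": 0,"y": 0,"z": -0.0002,"wx": 0,"wy": 0,"wz": -0.12,"hand": -1}
    - {"x": 0,"y": 0,"z": -0.0002,"wx": 0,"wy": 0,"wz": -0.12,"hand": -1}
    - {"x": 0,"y": 0,"z": -0.0002,"wx": 0,"wy": 0,"wz": -0.12,"hand": -1}
    - {"x": 0,"y": 0,"z": 0,"wx": 0,"wy": 0,"wz": -0.073,"hand": -1}
    - {"x": 0,"y": 0,"z": 0,"wx": 0,"wy": 0,"wz": 0,"hand": -1}

```text
time: 25.7
tool_pos: [0.5353, -0.1085, 0.014]
tool_rot: [0.001, 0.288, 0.958, 0.0]
contact_force: [-1.9, 2.5, 4.5]
gripper_width: 0.447
grasp_force: 59.8
```

Call:
send_rows:
  rows:
    - {"x": 0,"y": 0,"z": 0,"wx": 0,"wy": 0,"wz": 0,"hand": -1}
    - {"x": 0,"y": 0,"z": 0,"wx": 0,"wy": 0,"wz": 0,"hand": -1}
    - {"x": 0,"y": 0,"z": 0,"wx": 0,"wy": 0,"wz": 0,"hand": -1}
    - {"x": 0,"y": 0,"z": 0,"wx": 0,"wy": 0,"wz": 0,"hand": -1}
    - {"x": 0,"y": 0,"z": 0,"wx": 0,"wy": 0,"wz": 0,"hand": -1}
    - {"x": 0,"y": 0,"z": 0,"wx": 0,"wy": 0,"wz": 0,"hand": -1}
    - {"x": 0,"y": 0,"z": 0,"wx": 0,"wy": 0,"wz": 0,"hand": -1}
    - {"x": 0,"y": 0,"z": 0,"wx": 0,"wy": 0,"wz": 0,"hand": -1}
    - {"x": 0,"y": 0,"z": 0,"wx": 0,"wy": 0,"wz": 0,"hand": -1}
    - {"x": 0,"y": 0,"z": 0,"wx": 0,"wy": 0,"wz": 0,"hand": -1}

```text
time: 26.53
tool_pos: [0.5354, -0.1085, 0.014]
tool_rot: [0.001, 0.289, 0.957, 0.0]
contact_force: [-1.7, 1.8, 5.1]
gripper_width: 0.447
grasp_force: 59.8
```

Run:
```python
from plant import manip,grab_frame
import cv2
s=manip.state(); print({k:s[k] for k in("joint_pos","contact_force","ft_torque","gripper_width","grasp_force")})
im=grab_frame("scene"); cv2.imwrite("pics/s7.png",cv2.resize(im[140:240,190:310],(720,600),interpolation=2))
```

```text
{'joint_pos': array([-3.36495717e-01,  4.74319813e-02,  1.93532989e+00,  4.50524343e-04,
        1.15755381e+00, -1.32052958e+00]), 'contact_force': array([-1.72137805,  1.78898074,  5.09025766]), 'ft_torque': array([0.19308351, 0.28916918, 0.01055427]), 'gripper_width': 0.447176887178845, 'grasp_force': 59.774327874183655}
```

View pics/s7.png

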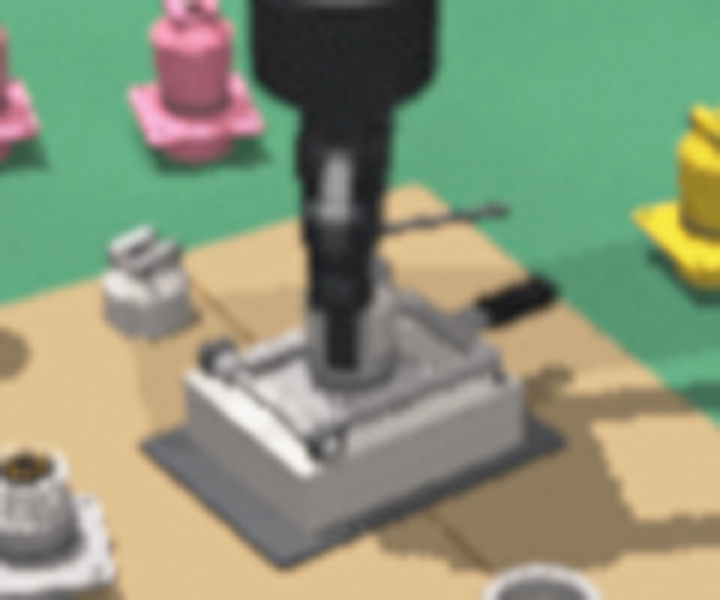

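The bell is gripped at about (345,340), the lever is shut with its grip at (515,300), and the neighbouring parts are where they were. Handing in.

```bash
python3 -c "
from plant import job_done
print(job_done())"
```

```text
the job is handed in; nothing more can be done
None
```

I handed the job in with the lever shut and the end bell bottomed out, then backed off about a quarter turn by the wrist angle and still gripped at about 60 N; no verdict came back.

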